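Vent the vacuum pot and demould the cast stamps

TASK

The resin stamps in the mould have set under vacuum. Turn the tap on the pot's lid fully open to let the air in, lift the lid off and lay it flat on the grey felt mat, then lift every stamp out of the mould and stand it upright, handle up, on the ware board. When the mould is empty, put the lid back on the pot, sitting flat and centred, and shut the tap fully; leave the clay pot and the white vase where they are.

Things in the scene. Friction and masses are not known exactly. Their poses are not given: they have to be found in the camera images.
- pot: the vacuum pot: a round aluminium vessel fixed to the bench, 236 mm across outside, 220 mm inside, rim 105 mm above the bench, inner floor 10 mm above it. Origin: centre of the underside (bench level). z up.
- lid: clear lid: disc 244 mm across, 12 mm thick, with a step 202 mm across reaching 6 mm down into the pot (5 to 9 mm play). 0.85 kg. Origin: centre of the disc's underside: 105 mm high when home, 11 mm when lying on the mat. In its frame: knob at the middle, tap at (0, 78) mm, capped hose port 32 mm across, 50 mm high at (0, -78). Vacuum holds it down hard (1 mm play) until the tap is opened.
- lid_knob (a point): point on the axis of the lid's knob, at the height to grip, 32 mm above the lid's origin (20 mm above its top face). The knob has a round neck 24 mm across from 12 to 44 mm above the lid's origin, and a round head 44 mm across from 44 to 57 mm.
- tap_grip (a point): centre of the tap's T-handle: an upright flat brass bar 58 mm long, 12 mm thick, 24 mm high, turning about its middle; this point is 48 mm above the lid's origin (36 mm above its top face). Below the bar a brass body 22 mm across ends 22 mm below this point. x lies along the bar; shut, the bar lies along the lid's x; fully open it points to the knob.
- tap (a joint): angle of the tap: 0 shut, grows as it is turned anticlockwise seen from above, stop at 1.57 (fully open). Friction 0.06 N m, stays where it is left. Open above 1.2, shut below 0.2. Opening it frees the lid for good; shutting it later brings no vacuum back (the pump is off).
- mould: open mould: dark steel block 162 x 134 x 34 mm fixed on the pot's floor. Origin: centre of its underside, 10 mm above the bench; x along the 162 mm. Four cavities 67 x 49 mm (long side along x), 18 mm deep, at (+-38, +-31) mm; a stamp in its cavity has its underside 26 mm and its handle top 88 mm above the bench.
- stamp1: a cast stamp, 0.13 kg: ivory resin block 64 x 46 x 20 mm with an upright wooden handle at its middle: round neck 16 mm across from 20 to 46 mm above the underside, then a round head 26 mm across up to 62 mm. Origin: centre of the underside; x along the 64 mm, z up the handle. Starts in a mould cavity; None if not there (that cavity is empty).
- stamp2: another cast stamp, the same as stamp1
- stamp3: another cast stamp, the same as stamp1
- stamp4: another cast stamp, the same as stamp1
- mat: the grey felt mat for the lid, 280 x 280 mm, 5 mm thick, fixed on the bench to the left or right of the pot. Origin: centre of its underside (bench level).
- board: the ware board for the stamps: a loose plywood board 250 mm (its x) x 190 mm (its y), 18 mm thick, 0.6 kg, on the other side of the pot from the mat. Origin: centre of its underside; z up.
- olla: bystander: a small round-bellied clay pot, 120 mm across, 115 mm high. Origin: centre of the underside.
- vase: bystander: a white vase 88 mm across, 150 mm high. Origin: centre of the underside.
There are look-alikes about, which are no part of the job. Leave any orange look-alike of the pot alone.

How it is judged (in metres and radians):
On the way, in this order (a step that is already met when the one before it is completed fails the run):
1. the tap is turned open while the lid still sits on the pot (value of joint tap above 1.2 rad and horizontal distance between lid and pot below 0.012 m and z of lid in the frame of pot between 0.1 and 0.11 m and angle between lid's own z axis and vertical below 0.04 rad), for 0.2 s.
2. the lid lies flat on the felt mat, let go (x of lid in the frame of mat between -0.06 and 0.06 m and y of lid in the frame of mat between -0.06 and 0.06 m and z of lid in the frame of mat between 0.006 and 0.018 m and angle between lid's own z axis and vertical below 0.06 rad and contact force between the fingers and lid below 0.1 N and linear speed of lid below 0.03 m/s), for 0.3 s.
3. every stamp stands upright on the ware board, let go (x of stamp1 in the frame of board between -0.105 and 0.105 m and y of stamp1 in the frame of board between -0.08 and 0.08 m and z of stamp1 in the frame of board between 0.012 and 0.026 m and angle between each of stamp1, stamp2, stamp3, stamp4's own z axis and vertical below 0.15 rad and linear speed of each of stamp1, stamp2, stamp3, stamp4 below 0.03 m/s and contact force between the fingers and stamp1 below 0.1 N and x of stamp2 in the frame of board between -0.105 and 0.105 m and y of stamp2 in the frame of board between -0.08 and 0.08 m and z of stamp2 in the frame of board between 0.012 and 0.026 m and contact force between the fingers and stamp2 below 0.1 N and x of stamp3 in the frame of board between -0.105 and 0.105 m and y of stamp3 in the frame of board between -0.08 and 0.08 m and z of stamp3 in the frame of board between 0.012 and 0.026 m and contact force between the fingers and stamp3 below 0.1 N and x of stamp4 in the frame of board between -0.105 and 0.105 m and y of stamp4 in the frame of board between -0.08 and 0.08 m and z of stamp4 in the frame of board between 0.012 and 0.026 m and contact force between the fingers and stamp4 below 0.1 N), for 0.3 s.
4. the lid sits flat and centred on the pot again (horizontal distance between lid and pot below 0.012 m and z of lid in the frame of pot between 0.1 and 0.11 m and angle between lid's own z axis and vertical below 0.04 rad), for 0.3 s.
At the end, for the whole second after the job is handed in: Lid on the pot within 12 mm of centred, at rim height within 5 mm, level within 0.04 rad; tap below 0.2 rad; every stamp on the board, its centre within 105 mm (x) and 80 mm (y) of the board's middle, upright within 0.15 rad; all at rest, nothing held (all of step 3 and all of step 4 and value of joint tap below 0.2 rad and linear speed of lid below 0.03 m/s and contact force between the fingers and lid below 0.1 N); the robot touches nothing.
It fails at once if the olla is moved more than 30 mm or tipped over (distance of olla from where it was at the start of the episode above 0.03 m or angle between olla's own z axis and vertical above 0.35 rad).
It fails at once if the vase is moved more than 30 mm or tipped over (distance of vase from where it was at the start of the episode above 0.03 m or angle between vase's own z axis and vertical above 0.35 rad).
Of stamp1, stamp2, stamp3, stamp4 only 2 to 4 are there at a start; the rules pass over those that are not, and their reading is None.
At some moment in a run one of board may be knocked a few centimetres aside while the robot is not near it.
Once in a run the grip may slacken for a moment while it holds something.
It also fails if it takes over 210 s, if anything falls off the work surface, if the arm or the gripper's body presses on something with over 40 N, if the wrist force passes 120 N, or if a joint passes its speed limit or range.

ROBOT

A 7-joint arm with a two-finger parallel gripper is mounted at the origin on the work surface. World frame = base frame: x ahead of the robot, y to its left, z up, the work surface at z = 0. Lengths are in mm, angles in rad, forces in N, time in s.
With the tool pointing down it reaches from about 400 to 875 mm from the base axis. Payload 19.3 kg.
Tool frame: the origin (TCP) lies at the very end of the fingers, on their centre line; the grasp point (between the pads) lies 19 mm behind it (grip_point_offset is the z of the grasp point in the tool frame, in mm); z points along the fingers, y is the line along which they close (so a half turn about z gives the same grasp; the last joint's range is limited). The gripper opens to 85 mm and grips with 20 to 120 N. Pads are 22 mm wide; open, the fingers measure 114 mm over their backs; the gripper's body (76 mm by 85 mm) begins 54 mm behind the grasp point. The pads swing forward as they close: fully open they stand 13 mm farther back than shut.
Start: joints at [-1.193, 0.521, -0.036, 1.599, 0.021, 1.021, -0.113], TCP at [270.631, 563.359, 231.291] pointing down, gripper open.
Joint ranges: [-2.91, 2.91], [-0.3, 2.13], [-1.5, 1.42], [0.17, 2.43], [-1.26, 4.41], [0.16, 1.93], [-2.52, 2.52]. Speed limits (rad/s): [1.89, 1.89, 2.39, 2.39, 3.01, 3.01, 3.01].

INTERFACE

Orientations are given as a 3x3 rotation matrix whose columns are the frame's x, y, z axes.
In Python, from workcell import movep, movel, goto_joints, open_gripper, clamp, wait, inverse_kinematics, read_state, camera, PlanningError, finish_job, grip_point_offset gives the robot as it stands. Calls block until the motion is done:
- movep(position, orientation): joint-space move of the TCP to a pose.
- movel(position, frame=None, max_speed=150, guard=None): straight line of the TCP; frame=None keeps the orientation; max_speed is the mean speed in mm/s. With guard (N) it stops when the force on the tool has changed by that much, and returns True; else False.
- goto_joints(angles): joint-space move.
- open_gripper() and clamp(): open the fingers fully, or close them until they stop; the grip force is fixed at half the most.
- wait(seconds).
- inverse_kinematics(position, orientation): joint angles nearest the present ones, or None.
- read_state(): the state.
- camera(name): name is "side" or "top"; returns a dict with "image" (420x560x3 uint8, blue, green, red), "range_z" (420x560 float32, mm along the optical axis (not along the pixel's ray), 0 where there is no reading), "fx", "fy", "cx", "cy" (pixels), "cam_to_world" (4x4, takes a point from camera to world coordinates). Camera axes: x right, y up, looking along -z (the intrinsics and any distortion apply to the point x, -y, -z); pixel columns grow to the right and rows downward; lengths in mm; the calibration is good to about 2 mm. A picture is of the moment at which its call begins.
A pose or a line that the arm cannot do raises PlanningError and nothing moves.
- finish_job(): hands the job in; it is judged then, once.
The state is a dict: "time": time; "qpos": joint angles; "qvel": joint speeds; "joint_efforts": joint torques, N m; "eef_pos": TCP position; "tool_rot": TCP orientation; "ft_force": force on the tool from outside, world axes, zero at the start; "torque": the same for the moment, N m; "finger_gap": finger opening in mm; "gripper_force": force on a finger pad.
Only numpy, scipy, OpenCV 4.12 (cv2) and the standard library are available. Lean on these libraries where they do the work, as an engineer would, in place of code of your own. Each camera call takes 0.05 s, during which the arm holds its last target. There are 200 camera calls.

## Working session

There is one attempt and no reset: what is moved stays moved. The work goes in short steps, each a Python script; the robot and the scene stay as the last script left them, time stands still between calls to the robot, and variables do not carry over. Pictures are saved under pics/ and viewed, at most 14 in all, crops included, and the job is handed in when it is done.

```bash
mkdir -p pics; cat > h.py <<'E'
import numpy as np, cv2
from workcell import *
def snap(cam, fn=None):
    c=camera(cam)
    if fn: cv2.imwrite('pics/'+fn,c['image'])
    z=c['range_z']; v,u=np.mgrid[0:420,0:560]
    P=np.stack([(u-c['cx'])/c['fx']*z,-(v-c['cy'])/c['fy']*z,-z,np.ones_like(z)],-1)
    W=(P@c['cam_to_world'].T)[...,:3]; W[z==0]=np.nan
    return c,W
E
python3 - <<'E'
from h import *
print(camera('top').keys())
for n in('top','side'):
    c,W=snap(n,n+'0.png'); print({k:c[k] for k in c if k not in('image','range_z')}); np.save(n+'0.npy',W)
print(read_state()['time'],grip_point_offset)
E
```

```text
dict_keys(['image', 'range_z', 'fx', 'fy', 'cx', 'cy', 'cam_to_world'])
{'fx': 437.76864475717423, 'fy': 437.76864475717423, 'cx': 271.2243584068514, 'cy': 213.84164622265504, 'cam_to_world': array([[-1.26773200e-01,  9.68635742e-01, -2.13713255e-01,
         4.12347590e+02],
       [-9.91914162e-01, -1.25075943e-01,  2.15012563e-02,
        -1.94068616e+01],
       [-5.90350157e-03,  2.14710987e-01,  9.76659788e-01,
         1.10995563e+03],
       [ 0.00000000e+00,  0.00000000e+00,  0.00000000e+00,
         1.00000000e+00]])}
{'fx': 409.0681691244862, 'fy': 409.0681691244862, 'cx': 283.2377158062313, 'cy': 213.31902922159952, 'cam_to_world': array([[ 8.37917361e-01,  2.75344874e-01, -4.71253326e-01,
         4.60500185e+01],
       [-5.45675944e-01,  4.04427285e-01, -7.33945731e-01,
        -8.89860535e+02],
       [-1.15004919e-02,  8.72137473e-01,  4.89125717e-01,
         6.90814188e+02],
       [ 0.00000000e+00,  0.00000000e+00,  0.00000000e+00,
         1.00000000e+00]])}
0.15 -18.700000000000003
```

View pics/top0.png

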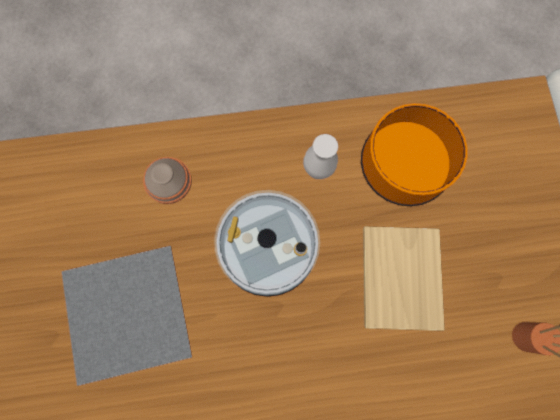

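View pics/side0.png

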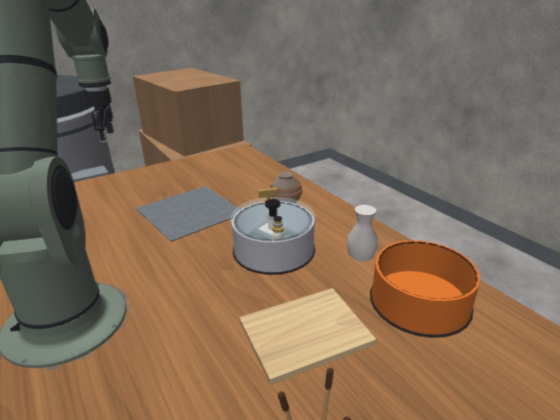

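The top view shows the pot at (267,243), with the knob at (267,238), the tap at (233,230) and the hose port at (301,247). The mat is at (126,314), the board at (403,278), the vase at (322,157) and the olla at (167,180). Two stamps show through the lid, near (247,239) and (288,248).

```bash
python3 - <<'E'
from h import *
im=cv2.imread('pics/top0.png'); W=np.load('top0.npy')
cr=cv2.resize(im[185:300,208:328],None,fx=5,fy=5,interpolation=cv2.INTER_CUBIC)
cv2.imwrite('pics/crop0.png',cr[:600])
for n,(u,v) in dict(knob=(267,238),tap=(233,230),port=(301,247),mat=(126,314),board=(403,278),vase=(325,147),olla=(163,174),s1=(247,239),s2=(288,248),lid=(262,200),mould=(262,265)).items(): print(n,W[v,u].round())
sub=W[185:300,208:328]
def fit(mask):
    p=sub[mask]; A=np.c_[2*p[:,:2],np.ones(len(p))]; s=np.linalg.lstsq(A,(p[:,:2]**2).sum(1),rcond=None)[0]; return s[:2].round(1),np.sqrt(s[2]+s[0]**2+s[1]**2).round(1),len(p)
z=sub[...,2]
for a,b in((155,170),(145,155),(150,160),(112,122),(100,112),(82,94),(35,50)):
    m=(z>a)&(z<b); p=sub[m]; print(a,b,m.sum(),p.mean(0).round(1) if len(p) else '', fit(m) if len(p)>5 else '')
def rect(mask):
    m=mask.astype(np.uint8); n,l,s,c=cv2.connectedComponentsWithStats(m); i=1+s[1:,4].argmax(); return cv2.minAreaRect(W[l==i][:,:2].astype(np.float32))
g=cv2.cvtColor(im,cv2.COLOR_BGR2HSV); Z=W[...,2]
print('mat',rect((g[...,1]<60)&(Z<15)&(Z>-5)&(np.arange(560)<200)&(np.arange(420)[:,None]>200)))
print('board',rect((Z>11)&(Z<26)&(np.arange(560)>340)&(np.arange(420)[:,None]>215)))
# histogram heights inside pot
print(np.histogram(z[np.isfinite(z)],bins=np.arange(0,180,10)))
for nm,u0,u1,v0,v1 in(('vase',295,345,125,185),('olla',140,195,150,210)):
    s=W[v0:v1,u0:u1].reshape(-1,3); s=s[s[:,2]>30]; print(nm,s.min(0).round(),s.max(0).round())
E
```

```text
knob [567. -24. 162.]
tap [594.  48. 165.]
port [539. -96. 154.]
mat [449. 343.   6.]
board [ 449. -345.   19.]
vase [ 765. -185.  148.]
olla [761. 203. 111.]
s1 [578.  21. 116.]
s2 [545. -69. 118.]
lid [665. -24. 117.]
mould [515.  -5. 114.]
155 170 492 [575.2  -7.6 161.8] (array([577.2,  -9.6]), np.float64(47.2), 492)
145 155 74 [554.9 -55.7 152.5] (array([573.7, -28. ]), np.float64(75.5), 74)
150 160 172 [556.3 -51.7 156. ] (array([573.5, -39. ]), np.float64(59.1), 172)
112 122 7943 [566.1 -24.  116.8] (array([568.9, -23.8]), np.float64(87.4), 7943)
100 112 31 [575.8 -20.5 111.1] (array([561.4, -25. ]), np.float64(99.8), 31)
82 94 0  
35 50 0  
mat ((452.16009521484375, 347.2659606933594), (280.00018310546875, 284.5210876464844), 6.383747577667236)
board ((452.60723876953125, -346.9549865722656), (191.78465270996094, 250.17947387695312), 80.8174819946289)
(array([2448,    4,    0,    0,    0,    0,    0,    0,    0,    0,    6,
       7704,  340,   26,   26,  172,  385]), array([  0,  10,  20,  30,  40,  50,  60,  70,  80,  90, 100, 110, 120,
       130, 140, 150, 160, 170]))
vase [ 725. -228.   30.] [ 806. -143.  157.]
olla [703. 145.  44.] [819. 265. 119.]
```

View pics/crop0.png

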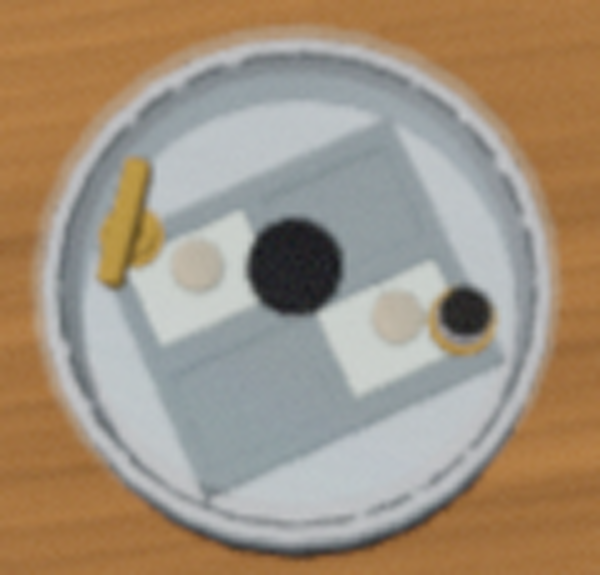

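The lid's disc fit puts it near (568,-24), with the tap about 77 mm away at (594,48). Two stamps sit diagonally in the mould. An open gripper straddling the shut tap bar would brush the knob, so I'll turn the bar by pushing one end with closed fingers.

```bash
cat >> h.py <<'E'
def Rz(a,):  # tool down, tool x axis at world angle a
    c,s=np.cos(a),np.sin(a); return np.array([[c,s,0],[s,-c,0],[0,0,-1.]])
def best(pos,a,per=np.pi):
    q0=np.array(read_state()['qpos']); o=[]
    for k in(-1,0,1):
        q=inverse_kinematics(list(pos),Rz(a+k*per))
        if q is not None: o.append((abs(q[6]),a+k*per))
    return min(o)[1]
def lidfit(W,box):
    u0,u1,v0,v1=box; s=W[v0:v1,u0:u1]; z=s[...,2]
    return s,z
def st():
    s=read_state(); return round(s['time'],1),np.round(s['eef_pos'],1),np.round(s['ft_force'],1),round(s['finger_gap'],1),round(s['gripper_force'],1)
E
python3 - <<'E'
from h import *
W=np.load('top0.npy')[185:300,208:328]; z=W[...,2]
p=W[(z>112)&(z<122)][:,:2].astype(np.float32); print('disc',cv2.minEnclosingCircle(p), (np.percentile(p,.3,0)+np.percentile(p,99.7,0))/2)
m=(z>152).astype(np.uint8); n,l,s,c=cv2.connectedComponentsWithStats(m)
for i in range(1,n):
    if s[i,4]>20:
        q=W[l==i]; t=q[q[:,2]>np.median(q[:,2])-4][:,:2].astype(np.float32); print(s[i,4],np.median(q[:,2]),cv2.minEnclosingCircle(t),cv2.minAreaRect(t), t.mean(0))
for a in np.deg2rad([0,45,69,90,135,-20,160]):
    print(round(a,2),[None if q is None else round(q[6],2) for q in[inverse_kinematics([594,48,150],Rz(a+k)) for k in(0,np.pi)]])
E
```

```text
disc ((569.7669067382812, -23.849159240722656), 122.03658294677734) [569.09467  -23.763649]
156 163.85210273820155 ((597.6961669921875, 46.14031219482422), 29.302215576171875) ((598.5720825195312, 48.441741943359375), (12.23188591003418, 58.6041374206543), 69.16327667236328) [597.906     48.355534]
308 161.41587752063862 ((568.945068359375, -23.75589370727539), 21.706209182739258) ((569.1975708007812, -23.631656646728516), (41.810970306396484, 42.11001205444336), 9.217949867248535) [568.8491   -23.824995]
83 154.78413383255668 ((539.9884033203125, -95.9621353149414), 11.709973335266113) ((540.0421142578125, -96.03966522216797), (22.248279571533203, 20.603713989257812), 81.34599304199219) [540.0505  -95.84045]
0.0 [np.float64(-1.31), np.float64(1.41)]
0.79 [np.float64(-0.56), np.float64(2.07)]
1.2 [np.float64(-0.21), np.float64(2.42)]
1.57 [np.float64(0.1), np.float64(2.21)]
2.36 [np.float64(0.77), np.float64(-1.66)]
-0.35 [np.float64(-1.62), np.float64(1.14)]
2.79 [np.float64(1.14), np.float64(-1.62)]
```

```bash
python3 - <<'E'
from h import *
T=np.array([598,48.4]); A=np.deg2rad(-21.5)
d=lambda a:np.array([np.cos(a),np.sin(a)])
def P(th,off,z): 
    f=A+th; return [*(T+20*d(f)-off*d(f+np.pi/2)),z],Rz(f+np.pi/2)
clamp(); print(st())
p,R=P(0,28,260); movep(p,R)
p,R=P(0,28,139); print(movel(p,R,guard=15),st())
for th in np.deg2rad([0,15,30,45,60,75,84,90,94]):
    p,R=P(th,17,139); g=movel(p,R,max_speed=60,guard=14); print(round(th,2),g,st()[2])
    if g: break
p,R=P(th,28,139); movel(p,R); p[2]=260; movel(p,R)
goto_joints([-1.193,0.521,-0.036,1.599,0.021,1.021,-0.113])
print(st())
c,W=snap('top'); cv2.imwrite('pics/top1.png',cv2.resize(c['image'][185:300,208:328],None,fx=4,fy=4))
W=W[185:300,208:328]; z=W[...,2]; m=(z>160).astype(np.uint8); n,l,s,c=cv2.connectedComponentsWithStats(m)
for i in range(1,n):
    if s[i,4]>20: q=W[l==i]; t=q[:,:2].astype(np.float32); print(s[i,4],cv2.minAreaRect(t))
E
```

```text
(0.9, array([270.6, 563.4, 231.3]), array([-0.2, -0.1,  0.8]), -0.2, 0.0)
False (4.2, array([606.8,  15. , 139.8]), array([ 0.6, -0.9,  0.1]), -0.2, 0.0)
0.0 False [ 0.1 -0.5 -0.7]
0.26 False [-0.2 -1.5 -0.6]
0.52 False [ 0.5 -0.4  0. ]
0.79 False [-0.8  0.1 -0.5]
1.05 False [0.6 1.2 0.2]
1.31 False [ 0.4 -0.5 -0.2]
1.47 False [-0.  -0.1 -0.6]
1.57 False [ 0.3  0.8 -0.3]
1.64 False [ 1.3 -0.1 -0.3]
(10.8, array([272. , 563.1, 231.8]), array([-0.3, -0.7, -0.3]), -0.4, 0.0)
143 ((595.2279663085938, 50.007469177246094), (56.59206008911133, 12.1834135055542), 58.650047302246094)
233 ((567.7199096679688, -22.04911994934082), (39.507694244384766, 40.341190338134766), 82.6197738647461)
```

View pics/top1.png

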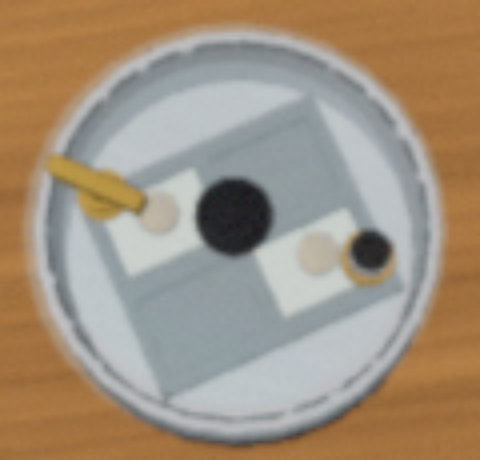

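The tap is open: the bar now lies at about 58.6°, roughly 1.40 rad from shut, pointing at the knob. Next I'll move the lid to the mat.

```bash
python3 - <<'E'
from h import *
K=np.array([568,-22.5]); M=[450,345]; a=np.deg2rad(68)
open_gripper(); movep([*K,260],Rz(a))
print(movel([*K,119.5],guard=12),st())
clamp(); print(st())
movel([*K,130],max_speed=40); print(st())
movel([*K,205]); print(st())
print(inverse_kinematics([*M,30],Rz(a)) is not None)
movel([*M,205],max_speed=150); print(st())
movel([*M,45]); print(movel([*M,24.5],max_speed=25,guard=6),st())
np.save('lidtcp.npy',read_state()['eef_pos'])
open_gripper(); wait(.5); print(st())
movel([*M,200])
goto_joints([-1.193,0.521,-0.036,1.599,0.021,1.021,-0.113])
c,W=snap('top','top2.png'); np.save('top2.npy',W); print(st())
im=c['image']; cv2.imwrite('pics/crop2.png',cv2.resize(im[185:385,58:328],None,fx=2.8,fy=2.8,interpolation=cv2.INTER_CUBIC))
E
```

```text
False (15.0, array([568.4, -22.6, 120.2]), array([-0. ,  0. ,  0.5]), 85.6, 0.0)
(15.5, array([567.7, -22.2, 120. ]), array([-5.7,  2.2,  9.7]), 42.1, 59.2)
(15.9, array([568. , -22.4, 130.1]), array([-1. , -0.2, -8.2]), 42.2, 61.9)
(16.6, array([567.6, -22.3, 204.2]), array([-0.4,  0.5, -8.4]), 42.4, 62.0)
True
(19.3, array([450.2, 344.6, 205.1]), array([-0.3,  0.3, -8.8]), 42.4, 62.0)
True (21.2, array([449.9, 344.9,  26.1]), array([-1.5, -0.3,  7.5]), 42.4, 62.4)
(22.2, array([449.1, 344.4,  25.4]), array([-0. , -0.6,  0.4]), 85.2, 0.0)
(24.7, array([272.5, 562.4, 231.2]), array([ 0.2, -0.3, -1. ]), 85.5, 0.0)
```

View pics/crop2.png

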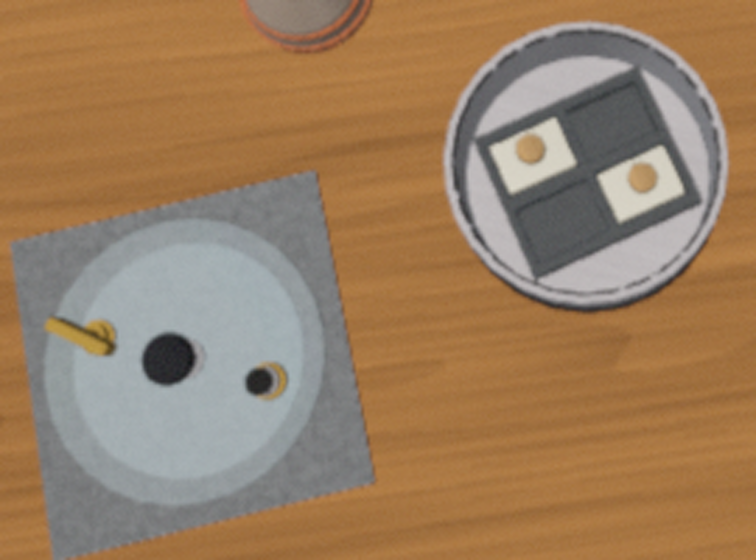

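The lid lies flat and centred on the mat. Two stamps remain, with their heads at crop (530,148) and (642,178), which is top-image (247,238) and (287,249).

```bash
python3 - <<'E'
from h import *
Wf=np.load('top2.npy'); W=Wf[185:300,208:328]; z=W[...,2]
m=(z>80)&(z<96); n,l,s,c=cv2.connectedComponentsWithStats(m.astype(np.uint8))
for i in range(1,n):
    q=W[l==i]
    if 20<s[i,4]<200: print(s[i,4],np.median(q[:,2]).round(1),cv2.minEnclosingCircle(q[:,:2].astype(np.float32)),q.mean(0).round(1))
p=W[(z>101)&(z<110)][:,:2]; 
for _ in range(3):
    A=np.c_[2*p,np.ones(len(p))]; s=np.linalg.lstsq(A,(p**2).sum(1),rcond=None)[0]; r=np.sqrt(s[2]+s[0]**2+s[1]**2); d=np.hypot(*(p-s[:2]).T)-r; p=p[abs(d)<6]
print('pot',s[:2],r,len(p), cv2.minEnclosingCircle(p.astype(np.float32)))
q=W[(z>38)&(z<50)][:,:2]; q=q[np.hypot(*(q-s[:2]).T)<108]; print('mould',cv2.minAreaRect(q.astype(np.float32)))
Z=Wf[...,2]; b=(Z>11)&(Z<26)&(np.arange(560)>340)&(np.arange(420)[:,None]>215); print('board',cv2.minAreaRect(Wf[b][:,:2].astype(np.float32)))
E
```

```text
141 87.3 ((619.1856079101562, -44.671142578125), 95.3471908569336) [656.8 -51.2  87.7]
29 86.0 ((595.0358276367188, 78.15998840332031), 31.378637313842773) [596.8  80.6  87. ]
95 86.7 ((588.0530395507812, 21.52128028869629), 12.952385902404785) [587.4  21.6  86.7]
95 87.3 ((551.0906372070312, -69.0228042602539), 12.679630279541016) [550.4 -68.9  87.1]
pot [569.21604874 -23.7454424 ] 113.07522250816402 1099 ((569.57470703125, -23.484451293945312), 117.83577728271484)
mould ((570.1575317382812, -23.90460205078125), (135.23483276367188, 162.2895050048828), 17.365556716918945)
board ((426.45062255859375, -441.4383239746094), (412.58123779296875, 268.4700012207031), 74.44823455810547)
```

```bash
cat >> h.py <<'E'
def board(W):
    Z=W[...,2]; b=((Z>12)&(Z<25)).astype(np.uint8); b[:,:330]=0; b[:205]=0
    b=cv2.morphologyEx(b,cv2.MORPH_OPEN,np.ones((5,5)))
    n,l,s,c=cv2.connectedComponentsWithStats(b); i=1+s[1:,4].argmax()
    (x,y),(w,h),a=cv2.minAreaRect(W[l==i][:,:2].astype(np.float32))
    if w<h: a+=90
    return np.array([x,y]),(round(w),round(h)),np.deg2rad(a)
def run(S,off):
    a=np.deg2rad(68); open_gripper()
    movep([*S,200],Rz(a)); g=movel([*S,59],max_speed=100,guard=12); print('down',g,st())
    clamp(); print('grip',st())
    movel([*S,75],max_speed=40); movel([*S,190]); print('lift',st())
    c,W=snap('top'); B=board(W); print('board',B)
    b,sz,t=B
    if not(175<min(sz)<205 and 235<max(sz)<265): print('board bad, stop'); return
    p=b+np.array([[np.cos(t),-np.sin(t)],[np.sin(t),np.cos(t)]])@np.array(off)
    movel([*p,190],Rz(np.deg2rad(30))); print('carry',st())
    if abs(read_state()['finger_gap']-26)>5: print('gap odd, stop'); return
    movel([*p,62]); print(movel([*p,49],max_speed=25,guard=4),'place',st())
    open_gripper(); wait(.3); movel([*p,190])
E
python3 - <<'E'
from h import *
c,W=snap('top'); print(board(W))
run(np.array([551,-69]),[50,0])
c,W=snap('side','side3.png'); print(st())
E
```

```text
(array([ 452.8001709 , -347.33746338]), (191, 251), np.float64(2.981445458808696))
down False (29.0, array([551.3, -69. ,  59.5]), array([-0.8, -0.2,  0.5]), 85.1, 0.0)
grip (29.6, array([550.7, -68.8,  59.1]), array([-3.8,  0.7,  7.5]), 24.3, 58.4)
lift (31.1, array([550.6, -68.8, 189.2]), array([ 0.1,  0.7, -1. ]), 24.0, 58.9)
board (array([ 452.70068359, -346.6963501 ]), (191, 251), np.float64(2.9798687342853145))
carry (33.3, array([ 403.7, -338.2,  189.9]), array([-0.3, -0.2, -1.5]), 23.9, 59.0)
True place (34.8, array([ 403.4, -338.3,   51. ]), array([-0.8,  2.6, 10. ]), 24.0, 59.9)
(36.8, array([ 403. , -338.4,  189.2]), array([-0.7, -0.6,  0. ]), 85.0, 0.0)
```

View pics/side3.png

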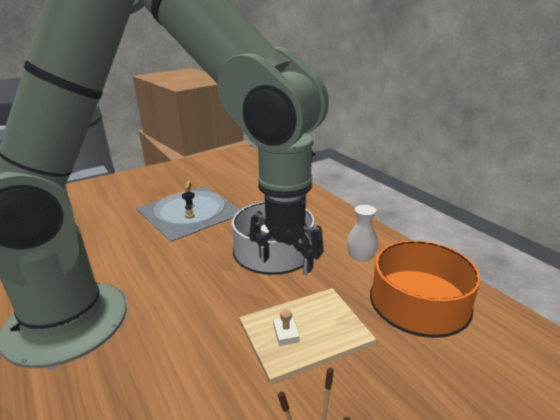

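The side view shows stamp B upright on the board at (287,330). The second stamp is next.

```bash
sed -i 's/    if w<h: a+=90/    if w<h: a+=90\n    if a<90: a+=180/' h.py; python3 - <<'E'
from h import *
run(np.array([588,21.5]),[-50,0])
goto_joints([-1.193,0.521,-0.036,1.599,0.021,1.021,-0.113]); print(st())
c,W=snap('top','top4.png'); np.save('top4.npy',W); print(board(W))
cam,W2=snap('side','side4.png')
im=np.hstack([cv2.resize(c['image'],(400,300)),cv2.resize(cam['image'],(400,300))])
cv2.imwrite('pics/both4.png',np.vstack([im,cv2.resize(np.hstack([c['image'][200:350,340:465],cam['image'][270:390,225:385][:120,:160].copy() if 0 else cv2.resize(cam['image'][270:390,225:385],(200,150))]),(650,300))]) if 0 else im)
Z=W[...,2]; m=((Z>68)&(Z<90)).astype(np.uint8); m[:,:330]=0; m[:205]=0
n,l,s,cc=cv2.connectedComponentsWithStats(m)
for i in range(1,n): print(s[i,4],W[l==i].mean(0).round(1))
k=W[(Z>60)&(Z<72)&(np.arange(560)<200)&(np.arange(420)[:,None]>240)]; print('knob/tap', k.mean(0) if len(k) else 0)
m=((Z>58)&(Z<80)).astype(np.uint8); m[:,200:]=0; m[:240]=0; n,l,s,cc=cv2.connectedComponentsWithStats(m)
for i in range(1,n):
    if s[i,4]>10: print(s[i,4],W[l==i].mean(0).round(1),cv2.minAreaRect(W[l==i][:,:2].astype(np.float32)))
E
```

```text
down False (40.1, array([588.3,  21.5,  59.5]), array([-0.3,  0.5, -0.1]), 85.6, 0.0)
grip (40.7, array([587.3,  21.9,  59.1]), array([-6.8,  1.5,  8.1]), 24.0, 58.3)
lift (42.1, array([587.7,  21.6, 189.2]), array([ 0. ,  0.1, -2. ]), 24.1, 59.2)
board (array([ 452.7411499 , -347.44604492]), (192, 250), np.float64(2.9833205905322204))
carry (44.9, array([ 502.4, -354.9,  190. ]), array([-0. , -1.2, -1.6]), 24.3, 59.2)
True place (46.4, array([ 502.1, -355. ,   51. ]), array([-2.5,  2.7,  8.1]), 24.1, 60.0)
(51.7, array([271.7, 563.2, 231.7]), array([ 0.3, -0.3, -0.1]), 85.3, 0.0)
(array([ 456.64477539, -344.68078613]), (192, 250), np.float64(2.9825389527522823))
98 [ 508.3 -351.2   78.6]
101 [ 410.2 -334.6   78.6]
773 [ 274.8 -613.    83.1]
knob/tap [456.44520436 350.69328978  66.9589955 ]
150 [480.7 413.4  69.1] ((481.248779296875, 414.9942932128906), (56.901031494140625, 12.377642631530762), 56.663185119628906)
287 [453.  341.4  67.3] ((453.0103454589844, 342.5782470703125), (42.21979522705078, 41.46977233886719), 68.86567687988281)
76 [425.4 269.9  61.1] ((425.38360595703125, 269.64337158203125), (21.61562156677246, 20.448637008666992), 83.14424896240234)
```

View pics/both4.png

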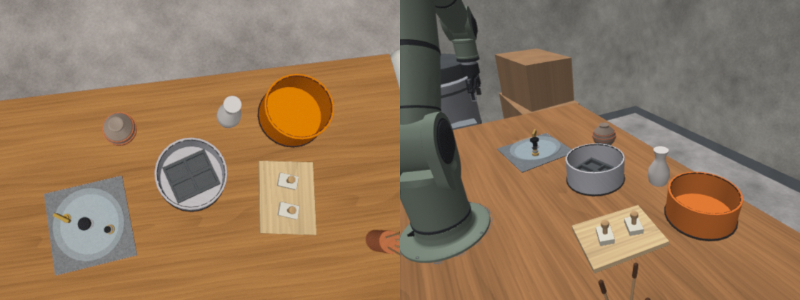

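Both stamps stand upright on the board and the mould is empty. The camera puts the knob about 4 mm from where I released it, so I'll compare with the frame taken right after the lid was placed, then put the lid back.

```bash
python3 - <<'E'
from h import *
W=np.load('top2.npy'); Z=W[...,2]
m=((Z>58)&(Z<80)).astype(np.uint8); m[:,200:]=0; m[:240]=0; n,l,s,cc=cv2.connectedComponentsWithStats(m)
for i in range(1,n):
    if s[i,4]>200: k=np.array(cv2.minAreaRect(W[l==i][:,:2].astype(np.float32))[0]); print('then',k)
L=np.array([449.5,344.6])+np.array([453.0,342.6])-k; print('use',L)
a=np.deg2rad(68-2); P=[569.3,-23.7]
movep([*L,200],Rz(a)); print(movel([*L,25.5],guard=12,max_speed=100),st())
clamp(); print('grip',st())
movel([*L,45],max_speed=40); movel([*L,205]); print('lift',st())
movel([*P,205],Rz(a)); print('over',st())
movel([*P,135]); g=movel([*P,118.5],max_speed=20,guard=6); print(g,st())
E
```

```text
then [452.9019165 342.5380249]
use [449.5980835 344.6619751]
False (54.8, array([449.8, 344.9,  25.9]), array([-0.5,  0.3, -0.3]), 85.3, 0.0)
grip (55.3, array([449.7, 344.7,  25.9]), array([-1.8, -1.2,  7.8]), 42.3, 59.5)
lift (57.1, array([449.2, 344.4, 204.2]), array([-0.1, -0.8, -8.5]), 42.3, 61.9)
over (59.8, array([569.2, -23.2, 205. ]), array([ 0.5,  0.7, -8.4]), 42.4, 61.9)
True (61.2, array([569.2, -23.7, 119.9]), array([-0.3,  0.8,  6.8]), 42.4, 62.5)
```

```bash
python3 - <<'E'
from h import *
open_gripper(); wait(.3); p=read_state()['eef_pos']; movel([p[0],p[1],260])
goto_joints([-1.193,0.521,-0.036,1.599,0.021,1.021,-0.113]); print(st())
c,W=snap('top'); cv2.imwrite('pics/top5.png',cv2.resize(c['image'][185:300,208:328],None,fx=4,fy=4)); print(board(W))
W=W[185:300,208:328]; z=W[...,2]; m=(z>152).astype(np.uint8); n,l,s,c=cv2.connectedComponentsWithStats(m)
for i in range(1,n):
    if s[i,4]>20: q=W[l==i]; t=q[q[:,2]>np.median(q[:,2])-4]; print(s[i,4],t.mean(0).round(1),cv2.minAreaRect(t[:,:2].astype(np.float32)))
q=W[(z>112)&(z<122)]; print('disc',cv2.minEnclosingCircle(q[:,:2].astype(np.float32)))
A=np.c_[q[:,:2],np.ones(len(q))]; print('tilt',np.linalg.lstsq(A,q[:,2],rcond=None)[0], q[:,2].mean())
E
```

```text
(65.4, array([272.1, 563. , 231.8]), array([ 0.5, -0.1, -0.3]), 85.7, 0.0)
(array([ 457.0239563 , -344.39318848]), (192, 250), np.float64(2.9837798526622046))
156 [599.6  47.6 164.5] ((600.0487670898438, 47.79595184326172), (57.804283142089844, 11.940053939819336), 58.584964752197266)
300 [571.7 -24.9 161.7] ((571.9141235351562, -24.78992462158203), (39.56452178955078, 40.528724670410156), 82.59844207763672)
81 [544.2 -97.6 155. ] ((544.3596801757812, -97.72772216796875), (20.020708084106445, 20.531213760375977), 81.6668930053711)
disc ((572.7525024414062, -24.7735652923584), 121.93315887451172)
tilt [1.02666547e-03 2.32660525e-04 1.16252041e+02] 116.8304930928197
```

View pics/top5.png

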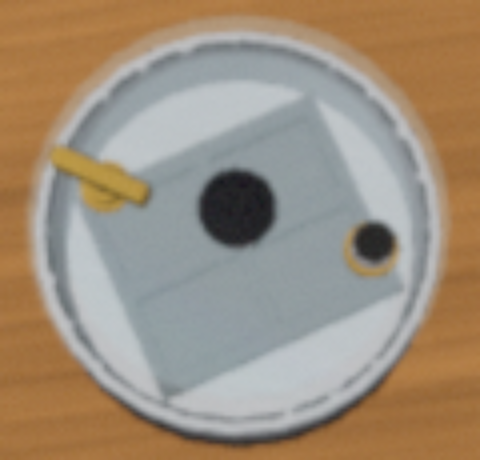

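The lid is seated flat (tilt about 0.001 rad), within about 3 mm of the pot's centre. It's no longer held down, so I'll shut the tap by gripping the bar 15 mm out from its pivot and turning, which puts almost no side force on the lid.

```bash
python3 - <<'E'
from h import *
T=np.array([599.3,48.]); d=lambda a:np.array([np.cos(a),np.sin(a)])
def P(deg,z): f=np.deg2rad(deg); return [*(T+15*d(f)),z],Rz(f)
p,R=P(58.6,260); movep(p,R); p,R=P(58.6,138); print(movel(p,R,guard=12),st())
clamp(); print(st())
for g in(45,30,15,0,-10,-19):
    p,R=P(g,138); movel(p,R,max_speed=50); print(g,st()[2])
wait(.2); open_gripper(); wait(.2); print(st())
p[2]=260; movel(p,R)
goto_joints([-1.193,0.521,-0.036,1.599,0.021,1.021,-0.113]); print(st())
c,W=snap('top'); cv2.imwrite('pics/top6.png',c['image']); print(board(W))
Z=W[...,2]; m=((Z>68)&(Z<90)).astype(np.uint8); m[:,330:]*=1; m[:,:330]=0; m[:205]=0; n,l,s,cc=cv2.connectedComponentsWithStats(m)
for i in range(1,n): print('stamp',s[i,4],W[l==i].mean(0).round(1))
W=W[185:300,208:328]; z=W[...,2]; m=(z>152).astype(np.uint8); n,l,s,c=cv2.connectedComponentsWithStats(m)
for i in range(1,n):
    if s[i,4]>20: q=W[l==i]; t=q[q[:,2]>np.median(q[:,2])-4]; print(s[i,4],t.mean(0).round(1),cv2.minAreaRect(t[:,:2].astype(np.float32)))
q=W[(z>112)&(z<122)]; print('disc',cv2.minEnclosingCircle(q[:,:2].astype(np.float32)))
A=np.c_[q[:,:2],np.ones(len(q))]; print('tilt',np.linalg.lstsq(A,q[:,2],rcond=None)[0], q[:,2].mean())
E
```

```text
False (68.6, array([607.6,  60.8, 138.9]), array([-0.1,  0.2,  0.1]), 85.3, 0.0)
(69.2, array([606.9,  61.1, 138.3]), array([-4.2,  1.7,  7.2]), 10.8, 60.6)
45 [-3.4  1.   7.4]
30 [-2.9  0.3  6. ]
15 [-3.6 -0.3  6.5]
0 [-3.4 -0.1  6.3]
-10 [-3.7 -0.2  7.3]
-19 [-4.1 -1.   7.4]
(72.6, array([613.5,  43.1, 138. ]), array([ 0.6, -0.1,  0.1]), 85.1, 0.0)
(75.8, array([272. , 563. , 231.6]), array([ 0.6, -0.3,  0.4]), 85.4, 0.0)
(array([ 456.89880371, -344.85955811]), (191, 251), np.float64(2.9818382750694825))
stamp 100 [ 508.3 -351.1   78.2]
stamp 106 [ 410.3 -334.2   78.2]
stamp 778 [ 274.8 -612.7   83. ]
156 [601.3  46.6 164.4] ((601.883544921875, 46.829627990722656), (12.162818908691406, 57.078819274902344), 71.35758209228516)
306 [572.7 -25.6 161.5] ((573.1392211914062, -25.98465347290039), (41.19586181640625, 40.86181640625), 37.15025329589844)
79 [544.1 -98.3 154.8] ((544.4475708007812, -97.84596252441406), (19.826213836669922, 20.600994110107422), 82.60136413574219)
disc ((573.5751342773438, -25.781402587890625), 121.79591369628906)
tilt [8.01421790e-04 1.20393656e-04 1.16359024e+02] 116.81272639760556
```

View pics/top6.png

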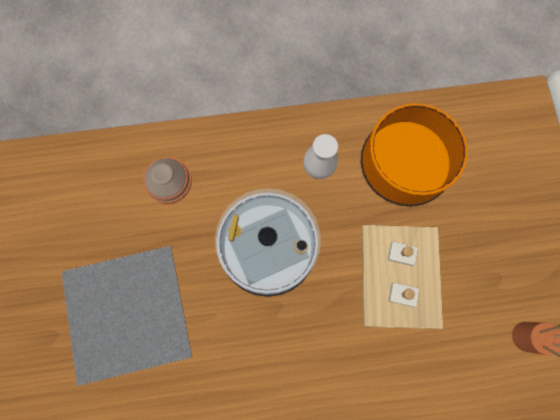

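The picture shows everything in place. The tap bar at (233,229) is about 0.05 rad from shut, the lid is flat and about 4 mm off centre, both stamps are upright at (403,253) and (405,295), and the olla and vase haven't moved.

```bash
python3 -c "
from h import *
print(finish_job(), st())"
```

```text
the job is handed in; nothing more can be done
the job is handed in; nothing more can be done
```

I handed the job in at about 76 s. Both stamps found in the mould stand upright on the ware board, the lid is back on the pot (flat, about 4 mm off centre) with the tap shut to about 0.05 rad, and the olla and vase are where they were; the hand-in gave no verdict.

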